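# Prime the hand pump until its indicator pin pops out

### The arm

A 6-joint arm with a two-finger parallel gripper is mounted at the origin on a cart in front of the work surface, level with it; the furniture and walls round the work are solid. World frame = base frame: x ahead of the robot, y to its left, z up, the work surface at z = 0. Lengths are in m, angles in degrees, forces in N, time in s.
With the tool pointing down it reaches from about 0.325 to 0.775 m from the base axis. Payload 5.5 kg.
Tool frame: the origin (TCP) lies on the centre line of the jaws, within the pads' length; the fingertips stand manip.finger_overhang ahead of it and the grasp point (between the pads) lies 8 mm behind it (manip.finger_overhang is the distance from the TCP to the fingertips, in m); y points along the fingers, z is the direction in which the jaws open and shut, and the axes are right-handed (so a half turn about y gives the same grasp; the last joint's range is limited). The gripper opens to 88 mm and grips with 3 to 60 N. Pads are 20 mm wide; open, the fingers measure 115 mm over their backs; the gripper's body (75 mm by 178 mm) begins 61 mm behind the grasp point.
Start: joints at [-74.926, 5.22, 70.514, -0, 104.267, -3.249], TCP at [0.189, -0.57, 0.234] pointing down, gripper open.
Joint ranges: [-164.24, 164.24], [-49.07, 125.15], [9.68, 141.18], [-86.29, 266.29], [3.28, 154.24], [-151.56, 151.56]. Speed limits (degrees/s): [147.25, 147.25, 172.46, 180, 180, 180].

### API

Orientations are given as [roll, pitch, yaw] about the fixed x, y, z axes, in that order (R = Rz(yaw) Ry(pitch) Rx(roll)).
In Python, from bench import manip gives the robot as it stands.
- The arm moves only by the shell command python3 -m pendant 'ROWS' [FORCE]. ROWS is JSON, a list that holds one entry, the list of rows, each a list of 7 numbers: the shift along the tool's x, y, z in m, then the turn, a rotation vector about the tool's x, y, z in degrees, then the finger opening in m, from 0 to 0.0878. In form: [[[dx, dy, dz, rx, ry, rz, fingers], ...]]. A call has exactly 5 rows; each row shifts and turns the commanded pose from where the row before left it, along the tool's axes as they then stand; what a row does not reach is not made up. A row lasts 1/12 s, in which the tool goes at most 41.7 mm and 7.16 degrees, less where a joint would pass 70% of its speed; a pose out of reach is approached as far as the arm can. A call is refused whole if a number of a shift passes 0.0417 or a number of a turn 7.16, either way. A call with a gripper value outside its range is refused whole. The fingers move at their own pace and stop on an object; FORCE is the grip in N (left out, the last holds). Time passes only in rows, so rows that do not move let the fingers close, or fill a call up. It gives the time, the measured TCP pose, the force and the opening at its end, in the units of the state.
- manip.get_state(): the state, without advancing time (a new reading comes with each control period).
- manip.snapshot(name): name is "scene" or "side" or "wrist"; returns (picture, depth): 400x640x3 uint8, red, green, blue; 400x640 float32, m along the optical axis (not along the pixel's ray), 0 where there is no reading.
- manip.get_calibration(name): a dict with "fx", "fy", "cx", "cy" (pixels), "origin" and "attitude" of the camera in the world; the wrist camera has in their place "mount" (4x4, takes a point from camera to tool coordinates, whose origin is the TCP and whose axes are the tool frame's). Camera axes: x right, y up, looking along -z (the intrinsics and any distortion apply to the point x, -y, -z); pixel columns grow to the right and rows downward; lengths in m; the calibration is good to about 2 mm. The wrist camera is an equidistant fisheye: a pixel r from the principal point sees the ray r / f radians off the axis. A picture is of the moment at which its call begins: read the wrist's pose just before it. get_calibration takes no time and is no camera call.
- manip.sign_off(): hands the job in, once; it reports no verdict.
The state is a dict: "time_s": time; "q": joint angles; "qd": joint speeds; "joint_torque": joint torques, N m; "eef_pos": TCP position; "tool_rot": TCP orientation; "wrist_force": force on the tool from outside, world axes, zero at the start; "moment": the same for the moment, N m; "width": opening from 0.0 (shut) to 1.0 (fully open).
Only numpy, scipy, OpenCV 4.12 (cv2) and the standard library are available. Lean on these libraries where they do the work, as an engineer would, in place of code of your own. Each camera call takes 0.05 s, during which the arm holds its last target. There are 200 camera calls.

### The job

Prime the blue hand pump on the bench: press its black mushroom plunger right down with the fingertips and let it spring right back up, again and again, until the orange indicator pin has popped fully out of its steel collar, then leave the plunger up. Only push the plunger: do not touch the pin, do not lift, tip or shove the pump, and leave the wooden cup and the red-lidded tin beside it where they are.

Things in the scene. Friction and masses are not known exactly. Their poses are not given: they have to be found in the camera images.
- pump: Blue hand pump standing loose on the bench (3 kg; base 110 mm in x, 156 mm in y). Origin: centre of its underside, z up; its y axis points to the robot within 30 degrees. Plunger barrel at its y = -35 mm (farther from the robot), 74 mm diameter, 112 mm high; indicator tower at its y = +45 mm (nearer), 40 mm square, steel collar up to 94 mm. Cup and tin stand about 105 mm left and right of it
- plunger (a joint): Travel of the black plunger in m: 0 up, 0.025 pressed home on its stop. Springs back when released; takes about 5 N at the top, up to about 13 N near the bottom. A full stroke (down past 0.020, back up to under 0.003) raises the pin about 8 mm, the first one 3 to 11 mm; strokes under about 0.018 do not move it on
- plunger_top (a point): Centre of the top of the black mushroom plunger head (slightly domed disc, 54 mm diameter, 17 mm thick); 158 mm above the bench when up, 133 mm when pressed home. The point moves with it
- pin (a joint): How far the orange indicator pin has risen in m: it starts between 0 and 0.014, stays where a stroke has left it, and on passing about 0.033 snaps by itself to about 0.0365 (fully out) and stays there, showing a white band at its foot. Three to five full strokes are needed; once it is out, more strokes do nothing
- pin_tip (a point): Centre of the top of the orange indicator pin (10 mm diameter, upright), 98 mm above the bench with pin at 0 (4 mm out of its collar), 135 mm when fully out; 80 mm from the plunger's axis
- cup_centre (a point): Small turned wooden cup, 66 mm diameter, 68 mm high, standing loose at one side (left or right) of the pump; the point is half-way up its axis
- tin_centre (a point): Round wax tin with a red lid, 67 mm diameter, 32 mm high, standing loose at the other side of the pump; the point is half-way up its axis

How it is judged:
By the outcome, as a careful person would: the job done as asked, in the order asked, and still so for the second after the job is handed in, with the robot touching nothing.
It also fails if it takes over 42 s, if anything falls off the work surface, if the arm or the gripper's body presses on something with over 40 N, if the wrist force passes 120 N, or if a joint passes its speed limit or range.

## Working session

There is one attempt and no reset: what is moved stays moved. The work goes in short steps, Python scripts to look and compute and a shell command to move; the robot and the scene stay as the last step left them, time stands still between calls to the robot, and variables do not carry over. Pictures are saved under pics/ and viewed, about 8 in all and at most 12, crops included, and the job is handed in when it is done.

```bash
mkdir -p pics; cat > h.py <<'E'
import numpy as np, cv2
from bench import manip
from scipy.spatial.transform import Rotation as R
E
python3 - <<'E'
from h import *
s=manip.get_state(); print({k:np.round(v,3).tolist() for k,v in s.items()}, manip.finger_overhang)
for n in("scene","side","wrist"):
    print(n,manip.get_calibration(n))
for n in("scene","side"):
    p,d=manip.snapshot(n); np.savez(f"{n}.npz",p=p,d=d); cv2.imwrite(f"pics/{n}0.png",p[:,:,::-1])
E
```

```text
{'time_s': 0.0, 'q': [-74.925, 5.262, 70.582, 0.0, 104.267, -3.249], 'qd': [-0.006, 0.044, -0.022, -0.09, 0.005, 0.038], 'joint_torque': [-0.004, -44.645, -40.645, 0.069, 0.029, -0.0], 'eef_pos': [0.189, -0.569, 0.233], 'tool_rot': [-90.111, 0.007, -161.676], 'wrist_force': [0.604, -0.035, 0.662], 'moment': [0.025, -0.031, -0.016], 'width': 0.997} 0.011
scene {'fx': 492.1382016959494, 'fy': 492.1382016959494, 'cx': 313.001429418667, 'cy': 199.07305389756667, 'origin': array([0.08796497, 1.02789833, 0.5092656 ]), 'attitude': array([  64.28941155,    0.56069817, -149.89576468])}
side {'fx': 364.36825817919, 'fy': 364.36825817919, 'cx': 326.5365791821796, 'cy': 201.96547689725082, 'origin': array([ 0.51844175, -0.38869164,  0.64703276]), 'attitude': array([52.95525689,  0.28795811,  0.30227068])}
wrist {'fx': 309.70691628693146, 'fy': 309.70691628693146, 'cx': 312.5533364838417, 'cy': 195.50957709731065, 'mount': array([[ 7.99037165e-04, -9.61344286e-01, -2.75348006e-01,
        -7.50404552e-02],
       [ 1.11857396e-04,  2.75348178e-01, -9.61344563e-01,
        -1.51097892e-01],
       [ 9.99999675e-01,  7.37350323e-04,  3.27546896e-04,
         5.32015923e-04],
       [ 0.00000000e+00,  0.00000000e+00,  0.00000000e+00,
         1.00000000e+00]])}
```

View pics/scene0.png

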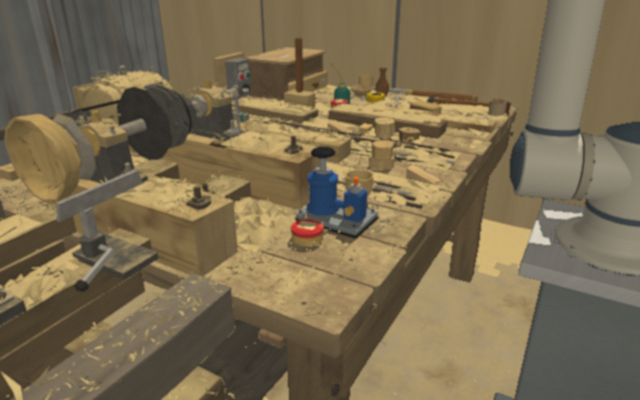

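View pics/side0.png

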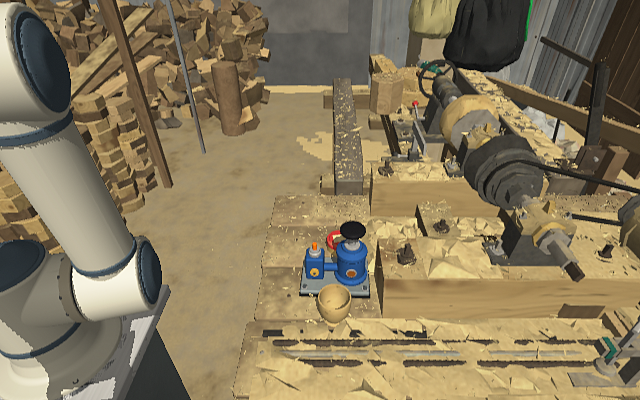

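The side view shows the plunger head at about (352,230), the pin tip at (314,245), the cup at (334,300) and the tin behind at (334,240). In the scene view the head is at (322,153).

```bash
cat >> h.py <<'E'
def cam(n):
    c=manip.get_calibration(n)
    return c,R.from_euler('xyz',c['attitude'],degrees=True).as_matrix(),np.array(c['origin'])
def w(n,d):
    c,A,o=cam(n); v,u=np.mgrid[:400,:640]
    return np.stack([(u-c['cx'])/c['fx']*d,-(v-c['cy'])/c['fy']*d,-d],-1)@A.T+o
def atz(n,u,v,z):
    c,A,o=cam(n); r=A@np.array([(u-c['cx'])/c['fx'],-(v-c['cy'])/c['fy'],-1]); return o+r*(z-o[2])/r[2]
E
python3 - <<'E'
from h import *
for n in("scene","side"):
    f=np.load(n+".npz"); P=w(n,f['d']); h=cv2.cvtColor(f['p'],cv2.COLOR_RGB2HSV); 
    near=(abs(P[...,0]-.5)<.3)&(abs(P[...,1])<.6)&(f['d']>0)
    u0=322 if n=="scene" else 352; v0=153 if n=="scene" else 230
    print(n,P[v0,u0],atz(n,u0,v0,.158))
    c=P[v0,u0]
    m=near&(h[...,2]<60)&(P[...,2]>.13)&(P[...,2]<.17)&(np.linalg.norm(P-c,axis=-1)<.08)
    v,u=np.where(m); print('head',m.sum(),u.min(),u.max(),v.min(),v.max(),P[m].min(0),P[m].max(0),(P[m].min(0)+P[m].max(0))/2)
    m=near&(h[...,0]>5)&(h[...,0]<18)&(h[...,1]>200)&(h[...,2]>180)&(P[...,2]>.08)&(np.linalg.norm(P-c,axis=-1)<.15)
    if m.sum():
        v,u=np.where(m);print('pin',m.sum(),u.min(),u.max(),v.min(),v.max(),P[m].mean(0),P[m].max(0))
    m=near&(h[...,0]>105)&(h[...,0]<120)&(h[...,1]>180)&(np.linalg.norm(P-c,axis=-1)<.2)
    print('blue',np.median(P[m],0))
    m=near&((h[...,0]<4)|(h[...,0]>176))&(h[...,1]>180)&(np.linalg.norm(P-c,axis=-1)<.25)
    print('tin',m.sum(),(P[m].min(0)+P[m].max(0))/2, P[m].max(0))
    b=(np.linalg.norm((P-c)[...,:2],axis=-1)<.35)&(f['d']>0)
    for x in np.arange(.3,.9,.05):
        k=b&(abs(P[...,0]-x)<.025); print(round(x,2),np.round(P[k][:,2].max(),3) if k.any() else None,end=' ; ')
    print()
E
```

```text
scene [0.55636134 0.18979708 0.15280319] [0.54953267 0.20201562 0.158     ]
head 186 312 334 148 157 [0.53569651 0.16090645 0.14613579] [0.5797021  0.20298294 0.15724688] [0.5576993  0.18194469 0.15169133]
pin 7 354 357 178 179 [0.4821881  0.18056013 0.10740701] [0.48625424 0.18590017 0.1084658 ]
blue [nan nan nan]
tin 200 [0.53918061 0.2923891  0.02627202] [0.57076333 0.31445081 0.031313  ]
0.3 None ; 0.35 0.018 ; 0.4 0.029 ; 0.45 0.093 ; 0.5 0.108 ; 0.55 0.157 ; 0.6 0.158 ; 0.65 0.158 ; 0.7 0.142 ; 0.75 0.142 ; 0.8 0.135 ; 0.85 0.275 ; 0.9 0.269 ; 
side [0.56455639 0.16557017 0.15759006] [0.56451776 0.16510595 0.158     ]
head 369 340 365 221 239 [0.54041477 0.14799546 0.13079818] [0.59152632 0.19363585 0.16034256] [0.56597055 0.17081565 0.14557037]
pin 28 313 316 242 249 [0.48698682 0.17525856 0.10435615] [0.49034177 0.17934011 0.111455  ]
blue [0.53709463 0.16010938 0.05759823]
tin 87 [0.52932136 0.2377041  0.08478336] [0.54569218 0.3065231  0.14923427]
0.3 None ; 0.35 0.019 ; 0.4 0.021 ; 0.45 0.092 ; 0.5 0.112 ; 0.55 0.16 ; 0.6 0.16 ; 0.65 0.157 ; 0.7 0.154 ; 0.75 0.146 ; 0.8 0.14 ; 0.85 0.268 ; 0.9 0.273 ;
  return _methods._mean(a, axis=axis, dtype=dtype,
  ret = um.true_divide(
```

```bash
python3 -m pendant '[[[0,-0.02,0,0,0,0,0],[-0.01,-0.02,-0.01,0,0,0,0],[-0.02,0,-0.02,0,0,0,0],[-0.0236,0,-0.0234,0,0,0,0],[-0.0236,0,-0.0234,0,0,0,0]]]' 20
for i in 1 2 3 4; do :; done
python3 -m pendant '[[[-0.0236,0,-0.0234,0,0,0,0],[-0.0236,0,-0.0234,0,0,0,0],[-0.0236,0,-0.0234,0,0,0,0],[-0.0236,0,-0.0234,0,0,0,0],[-0.0236,0,-0.0234,0,0,0,0]]]'
python3 -m pendant '[[[-0.0236,0,-0.0234,0,0,0,0],[-0.0236,0,-0.0234,0,0,0,0],[-0.0236,0,-0.0234,0,0,0,0],[-0.0236,0,-0.0234,0,0,0,0],[-0.0236,0,-0.0234,0,0,0,0]]]'
python3 -m pendant '[[[-0.0236,0,-0.0234,0,0,0,0],[-0.0236,0,-0.0234,0,0,0,0],[-0.0236,0,-0.0234,0,0,0,0],[-0.02,0,-0.02,0,0,0,0],[-0.01,0,-0.01,0,0,0,0]]]'
```

```text
time_s: 0.52
eef_pos: [0.2379, -0.4716, 0.2732]
tool_rot: [-90.0, 0.0, -161.7]
wrist_force: [0.1, 0.0, 0.1]
width: 0.656
time_s: 0.93
eef_pos: [0.3133, -0.3227, 0.2732]
tool_rot: [-90.0, -0.0, -161.7]
wrist_force: [1.8, 0.5, -0.7]
width: 0.279
time_s: 1.35
eef_pos: [0.3885, -0.1745, 0.2733]
tool_rot: [-90.0, -0.0, -161.7]
wrist_force: [0.3, 0.0, 0.5]
width: 0.004
time_s: 1.77
eef_pos: [0.4531, -0.0464, 0.273]
tool_rot: [-90.1, -0.0, -161.5]
wrist_force: [0.3, -0.0, 0.9]
width: 0.003
```

```bash
python3 -m pendant '[[[-0.0215,0,-0.021,0,0,0,0],[-0.0215,0,-0.021,0,0,0,0],[-0.0215,0,-0.021,0,0,0,0],[-0.0215,0,-0.021,0,0,0,0],[-0.0215,0,-0.021,0,0,0,0]]]'
python3 -m pendant '[[[-0.0215,0,-0.021,0,0,0,0],[-0.0215,0,-0.021,0,0,0,0],[-0.0175,0,-0.018,0,0,0,0],[-0.007,0,-0.007,0,0,0,0],[0,0,0,0,0,0,0]]]'
python3 - <<'E'
from h import *
s=manip.get_state()
p,d=manip.snapshot("wrist");np.savez("w1.npz",p=p,d=d,e=s['eef_pos'],r=s['tool_rot']);cv2.imwrite("pics/w1.png",p[:,:,::-1]);print(s['eef_pos'],s['tool_rot'])
E
```

```text
time_s: 2.18
eef_pos: [0.5218, 0.0857, 0.2731]
tool_rot: [-90.0, -0.0, -161.7]
wrist_force: [0.1, -0.2, 0.6]
width: 0.008
time_s: 2.6
eef_pos: [0.5646, 0.1706, 0.2721]
tool_rot: [-90.0, -0.1, -161.5]
wrist_force: [0.1, 0.4, -0.8]
width: 0.006
[0.5646357  0.17058837 0.27214698] [-9.00255093e+01 -1.35935062e-01 -1.61535833e+02]
```

View pics/w1.png

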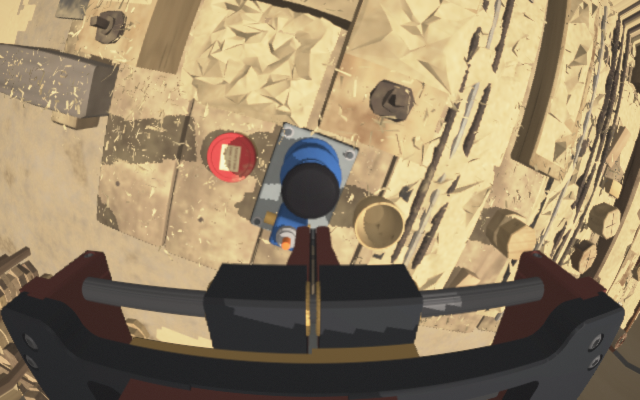

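The wrist view shows the head at about (310,190), the pin at (286,241), the cup at (379,222) and the tin at (231,157).

```bash
cat >> h.py <<'E'
def wray(u,v,z,e,r):
    c=manip.get_calibration("wrist"); a=(u-c['cx']);b=(v-c['cy']); q=np.hypot(a,b); t=q/c['fx']
    k=np.array([np.sin(t)*a/q,-np.sin(t)*b/q,-np.cos(t)]); M=np.array(c['mount']); T=R.from_euler('xyz',r,degrees=True).as_matrix()
    o=T@M[:3,3]+e; g=T@M[:3,:3]@k; return o+g*(z-o[2])/g[2]
E
python3 - <<'E'
from h import *
f=np.load("w1.npz");e,r=f['e'],f['r']
print('head',wray(310,190,.155,e,r),'pin',wray(286,241,.110,e,r),'cup',wray(379,222,.068,e,r),'tin',wray(231,157,.032,e,r))
g=cv2.cvtColor(f['p'],cv2.COLOR_RGB2GRAY); m=(g<45).astype(np.uint8); m[:150]=0;m[222:]=0;m[:,:270]=0;m[:,345:]=0
n,l,s,c=cv2.connectedComponentsWithStats(m); i=1+s[1:,4].argmax(); print(s[i],c[i],wray(*c[i],.152,e,r))
E
```

```text
head [0.56694936 0.17336108 0.155     ] pin [0.49125788 0.17683731 0.11      ] cup [0.53249747 0.07224613 0.068     ] tin [0.54503511 0.27587623 0.032     ]
[282 163  44  55 468] [294.68376068 185.8034188 ] [0.5655318  0.18750794 0.152     ]
```

```bash
python3 -m pendant '[[[-0.0025,0.02,-0.0015,0,0,0,0],[0,0.03,0,0,0,0,0],[0,0.03,0,0,0,0,0],[0,0.016,0,0,0,0,0],[0,0,0,0,0,0,0]]]'
python3 -m pendant '[[[0,0.006,0,0,0,0,0],[0,0.006,0,0,0,0,0],[0,0.005,0,0,0,0,0],[0,0.005,0,0,0,0,0],[0,0,0,0,0,0,0]]]'
```

```text
time_s: 3.07
eef_pos: [0.5642, 0.169, 0.1728]
tool_rot: [-90.0, -0.5, -161.8]
wrist_force: [0.1, -0.1, 0.2]
width: 0.009
time_s: 3.48
eef_pos: [0.567, 0.1704, 0.158]
tool_rot: [-89.9, 0.2, -161.7]
wrist_force: [-2.4, -2.6, 7.4]
width: 0.004
```

```bash
python3 -m pendant '[[[0,0.004,0,0,0,0,0],[0,0.004,0,0,0,0,0],[0,0.003,0,0,0,0,0],[0,0,0,0,0,0,0],[0,0,0,0,0,0,0]]]'
```

```text
time_s: 3.9
eef_pos: [0.5671, 0.1704, 0.1483]
tool_rot: [-89.9, 0.2, -161.7]
wrist_force: [-4.3, -3.7, 9.5]
width: 0.009
```

```bash
python3 -m pendant '[[[0,0.003,0,0,0,0,0],[0,0.002,0,0,0,0,0],[0,0.0015,0,0,0,0,0],[0,0,0,0,0,0,0],[0,0,0,0,0,0,0]]]'; python3 - <<'E'
from h import *
p,d=manip.snapshot("side");cv2.imwrite("pics/s1.png",cv2.resize(p[200:340,260:420,::-1],None,fx=5,fy=4,interpolation=2)[:560])
print(manip.get_state()['wrist_force'],manip.get_state()['moment'])
E
```

```text
time_s: 4.32
eef_pos: [0.5671, 0.1704, 0.1442]
tool_rot: [-89.9, 0.3, -161.7]
wrist_force: [-7.4, -4.6, 17.9]
width: 0.007
[-7.08787446 -3.56908398 17.4699414 ] [-0.89092994  1.42069846 -0.01923875]
```

View pics/s1.png

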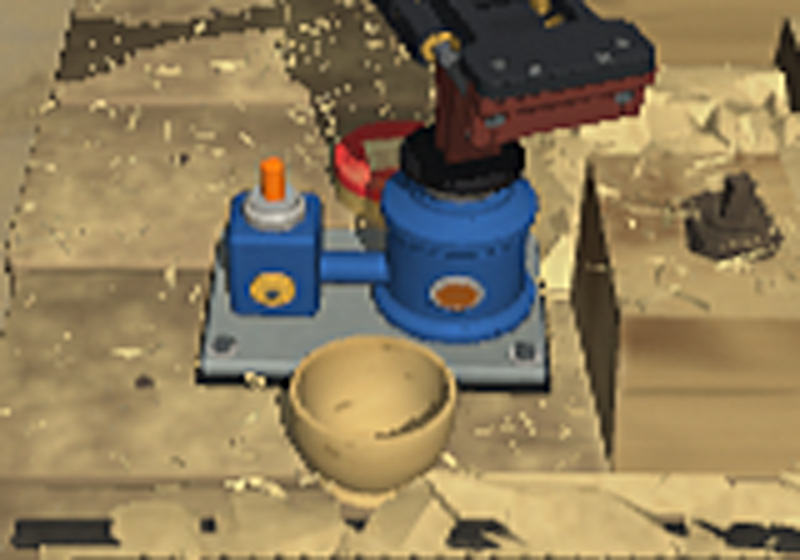

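The plunger is seated on the barrel and the force has jumped to 18 N, so it is home. The pin is out at (272,180). Now releasing it fully.

```bash
python3 -m pendant '[[[0,-0.006,0,0,0,0,0],[0,-0.009,0,0,0,0,0],[0,-0.012,0,0,0,0,0],[0,-0.009,0,0,0,0,0],[0,0,0,0,0,0,0]]]';  python3 - <<'E'
from h import *
p,d=manip.snapshot("side");cv2.imwrite("pics/s2.png",cv2.resize(p[200:340,260:420,::-1],None,fx=5,fy=4,interpolation=2)[:560])
P=w("side",d);h=cv2.cvtColor(p,cv2.COLOR_RGB2HSV)
m=(h[...,0]>5)&(h[...,0]<18)&(h[...,1]>200)&(h[...,2]>180);m[:,:305]=0;m[:,322:]=0;m[:230]=0;m[256:]=0
v,u=np.where(m);print(m.sum(),v.min(),v.max(),u.mean(),P[m].mean(0),P[m].max(0)[2])
E
```

```text
time_s: 4.78
eef_pos: [0.5674, 0.1717, 0.1773]
tool_rot: [-90.0, 0.3, -161.7]
wrist_force: [0.0, 0.1, 0.4]
width: 0.004
38 240 249 314.3157894736842 [0.48676843 0.175247   0.10816318] 0.11811344478409347
```

View pics/s2.png

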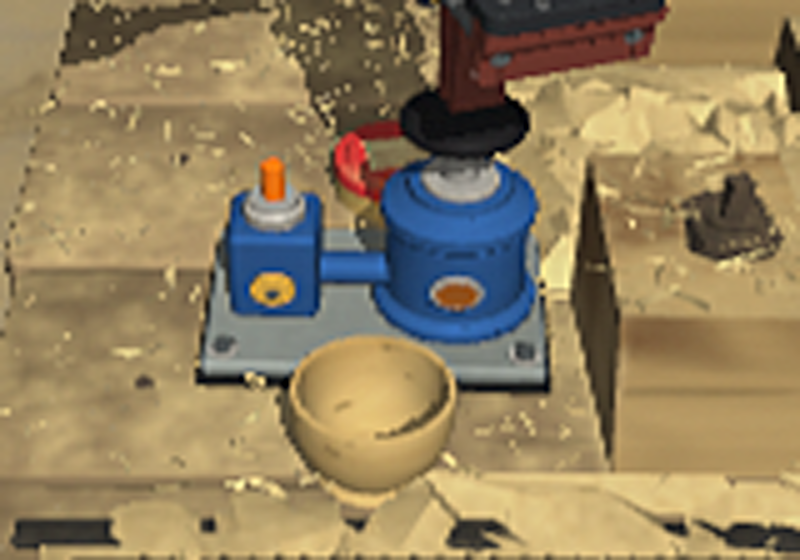

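The plunger is back up, the pump has not moved, and the pin has risen by about 6 mm. Second stroke.

```bash
python3 -m pendant '[[[0,0.01,0,0,0,0,0],[0,0.01,0,0,0,0,0],[0,0.009,0,0,0,0,0],[0,0.006,0,0,0,0,0],[0,0.001,0,0,0,0,0]]]'; python3 -m pendant '[[[0,0,0,0,0,0,0],[0,0,0,0,0,0,0],[0,0,0,0,0,0,0],[0,0,0,0,0,0,0],[0,0,0,0,0,0,0]]]'
```

```text
time_s: 5.25
eef_pos: [0.5675, 0.1718, 0.144]
tool_rot: [-90.0, 0.4, -161.7]
wrist_force: [-8.9, -1.8, 32.4]
width: 0.006
time_s: 5.67
eef_pos: [0.5675, 0.1718, 0.1441]
tool_rot: [-90.0, 0.4, -161.7]
wrist_force: [-6.6, -0.6, 28.7]
width: 0.003
```

```bash
cat > pin.py <<'E'
from h import *
import sys
p,d=manip.snapshot("side");cv2.imwrite(f"pics/{sys.argv[1]}.png",cv2.resize(p[200:340,260:420,::-1],None,fx=5,fy=4,interpolation=2)[:560])
P=w("side",d);h=cv2.cvtColor(p,cv2.COLOR_RGB2HSV)
m=(h[...,0]>5)&(h[...,0]<18)&(h[...,1]>200)&(h[...,2]>180);m[:,:305]=0;m[:,322:]=0;m[:220]=0;m[256:]=0
v,u=np.where(m);print(m.sum(),v.min(),v.max(),u.mean(),P[m].max(0)[2])
E
python3 -m pendant '[[[0,-0.008,0,0,0,0,0],[0,-0.012,0,0,0,0,0],[0,-0.01,0,0,0,0,0],[0,-0.006,0,0,0,0,0],[0,0,0,0,0,0,0]]]';python3 -m pendant '[[[0,0,0,0,0,0,0],[0,0,0,0,0,0,0],[0,0,0,0,0,0,0],[0,0,0,0,0,0,0],[0,0,0,0,0,0,0]]]'; python3 pin.py s3
```

```text
time_s: 6.08
eef_pos: [0.5663, 0.1713, 0.1744]
tool_rot: [-90.0, -0.0, -161.7]
wrist_force: [-0.1, -0.1, 0.2]
width: 0.011
time_s: 6.5
eef_pos: [0.5661, 0.1712, 0.1734]
tool_rot: [-90.0, -0.1, -161.7]
wrist_force: [0.3, 0.3, -0.3]
width: 0.004
47 237 249 314.17021276595744 0.1273391293546141
```

Top at 0.127 m, which puts the pin at about 0.028. Third stroke.

```bash
python3 -m pendant '[[[0,0.01,0,0,0,0,0],[0,0.01,0,0,0,0,0],[0,0.008,0,0,0,0,0],[0,0.006,0,0,0,0,0],[0,0.001,0,0,0,0,0]]]'; python3 -m pendant '[[[0,0,0,0,0,0,0],[0,0,0,0,0,0,0],[0,0,0,0,0,0,0],[0,0,0,0,0,0,0],[0,0,0,0,0,0,0]]]'
python3 -m pendant '[[[0,-0.008,0,0,0,0,0],[0,-0.012,0,0,0,0,0],[0,-0.009,0,0,0,0,0],[0,-0.006,0,0,0,0,0],[0,0,0,0,0,0,0]]]';python3 -m pendant '[[[0,0,0,0,0,0,0],[0,0,0,0,0,0,0],[0,0,0,0,0,0,0],[0,0,0,0,0,0,0],[0,0,0,0,0,0,0]]]'; python3 pin.py s4
```

```text
time_s: 6.97
eef_pos: [0.5673, 0.1714, 0.1441]
tool_rot: [-90.0, 0.4, -161.7]
wrist_force: [-6.6, -2.3, 25.9]
width: 0.005
time_s: 7.38
eef_pos: [0.5672, 0.1714, 0.1441]
tool_rot: [-90.0, 0.4, -161.7]
wrist_force: [-5.7, -2.1, 20.1]
width: 0.005
time_s: 7.8
eef_pos: [0.5665, 0.1713, 0.175]
tool_rot: [-90.0, 0.0, -161.7]
wrist_force: [-0.1, -0.2, 0.5]
width: 0.002
time_s: 8.22
eef_pos: [0.5662, 0.1712, 0.1734]
tool_rot: [-90.0, -0.1, -161.7]
wrist_force: [0.3, 0.7, 0.7]
width: 0.004
51 234 248 314.0 0.13679969735254238
```

View pics/s4.png

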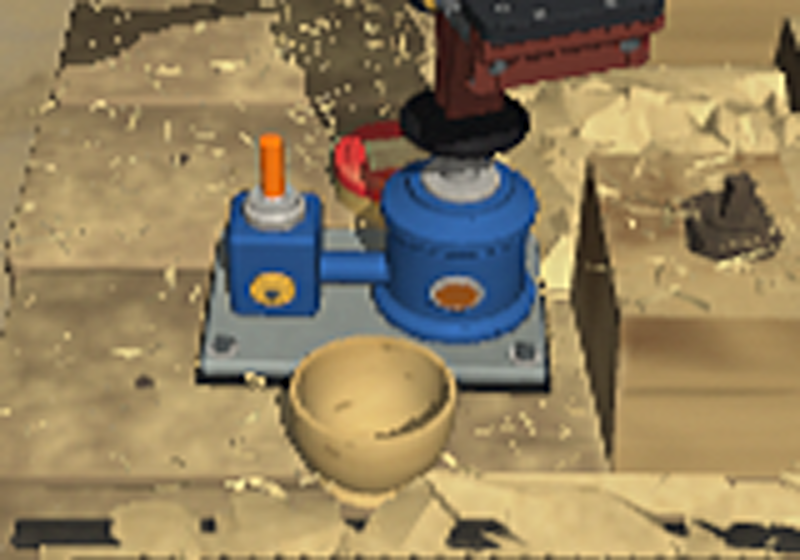

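The pin now looks about fully out (top reads 0.137), but I can't clearly see the white band. An extra stroke does no harm, so I'll make a fourth and compare.

```bash
python3 -m pendant '[[[0,0.01,0,0,0,0,0],[0,0.01,0,0,0,0,0],[0,0.008,0,0,0,0,0],[0,0.006,0,0,0,0,0],[0,0.001,0,0,0,0,0]]]'; python3 -m pendant '[[[0,0,0,0,0,0,0],[0,0,0,0,0,0,0],[0,0,0,0,0,0,0],[0,0,0,0,0,0,0],[0,0,0,0,0,0,0]]]'
python3 -m pendant '[[[0,-0.008,0,0,0,0,0],[0,-0.012,0,0,0,0,0],[0,-0.009,0,0,0,0,0],[0,-0.006,0,0,0,0,0],[0,0,0,0,0,0,0]]]';python3 -m pendant '[[[0,-0.01,0,0,0,0,0],[0,-0.02,0,0,0,0,0],[0,-0.02,0,0,0,0,0],[0,-0.02,0,0,0,0,0],[0,-0.01,0,0,0,0,0]]]'; python3 -m pendant '[[[0,0,0,0,0,0,0],[0,0,0,0,0,0,0],[0,0,0,0,0,0,0],[0,0,0,0,0,0,0],[0,0,0,0,0,0,0]]]'; python3 pin.py s5
```

```text
time_s: 8.68
eef_pos: [0.5673, 0.1714, 0.1441]
tool_rot: [-90.0, 0.4, -161.7]
wrist_force: [-6.5, -1.6, 25.0]
width: 0.007
time_s: 9.1
eef_pos: [0.5673, 0.1714, 0.1442]
tool_rot: [-90.0, 0.4, -161.7]
wrist_force: [-6.0, -1.7, 19.9]
width: 0.005
time_s: 9.52
eef_pos: [0.5665, 0.1713, 0.1751]
tool_rot: [-90.0, 0.0, -161.7]
wrist_force: [0.1, 0.7, 0.3]
width: 0.005
time_s: 9.93
eef_pos: [0.5665, 0.1713, 0.2562]
tool_rot: [-90.0, 0.1, -161.7]
wrist_force: [0.0, -0.5, -0.1]
width: 0.008
time_s: 10.35
eef_pos: [0.566, 0.1711, 0.2525]
tool_rot: [-90.0, -0.2, -161.7]
wrist_force: [0.2, 0.8, 0.6]
width: 0.005
53 234 248 314.07547169811323 0.13625286471634468
```

View pics/s5.png

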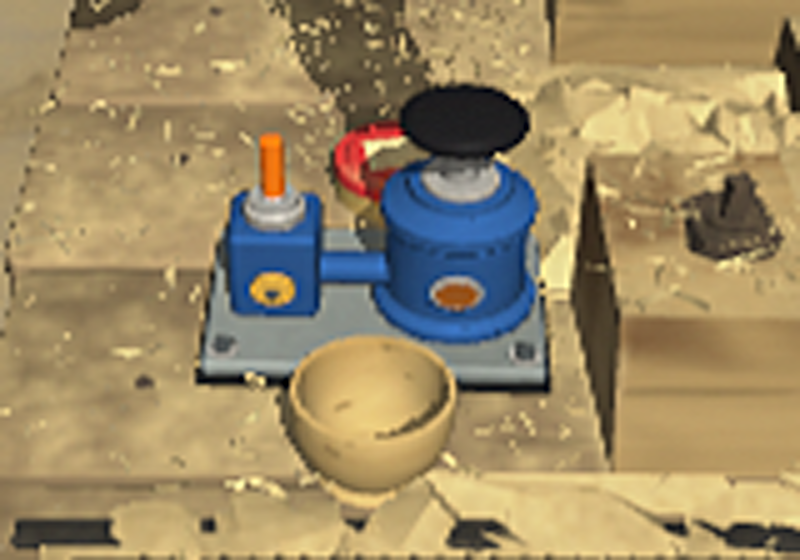

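The fourth full stroke left the pin unchanged at about 0.136 m (rows 234–248), so it is fully out. The plunger is up, and the pump, cup and tin have not moved.

```bash
python3 -c "
from bench import manip
print(manip.sign_off())"
```

```text
the job is handed in; nothing more can be done
None
```

I pressed the plunger right down and let it spring fully back up four times with the closed fingertips, then lifted the gripper clear and handed the job in at about 10.4 s of the 42 s allowed.

**Pin:** the top measured about 0.111 m at the start, then 0.118, 0.127, 0.137 and 0.136 m after the four strokes. It matches the 135 mm given for fully out, and the fourth stroke did not move it. I could not make out the white band at its foot at this camera resolution, so "fully out" rests on those measurements.

**Plunger and surroundings:** each press reached the stop, with the wrist force peaking at about 34 N in the readings. In the last picture the plunger is up and the gripper is off it. The pump and cup show no movement; the tin, partly hidden behind the pump, shows none either.

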